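# Load the hinged drill jig, swing its template leaf over and button it down

## Robot

A 6-joint arm with a two-finger parallel gripper is mounted at the origin on the work surface; the furniture and walls round the work are solid. World frame = base frame: x ahead of the robot, y to its left, z up, the work surface at z = 0. Lengths are in m, angles in degrees, forces in N, time in s.
With the tool pointing down it reaches from about 0.25 to 0.725 m from the base axis. Payload 9.7 kg.
Tool frame: the origin (TCP) lies on the centre line of the jaws, within the pads' length; the fingertips stand 19 mm ahead of it and the grasp point (between the pads) is the TCP (bot.tcp_to_tips is the z of the fingertips in the tool frame, in m); z points along the fingers, y is the line along which they close (so a half turn about z gives the same grasp; the last joint's range is limited). The gripper opens to 85 mm and grips with 20 to 120 N. Pads are 22 mm wide; open, the fingers measure 114 mm over their backs; the gripper's body (76 mm by 85 mm) begins 54 mm behind the grasp point. The pads swing forward as they close: fully open they stand 13 mm farther back than shut.
Start: joints at [-66.921, 4.979, 10.078, 95.1, 0, 90], TCP at [0.216, -0.506, 0.25] pointing down, gripper open.
Joint ranges: [-179.16, 179.16], [-48.56, 103.87], [-65.8, 70.77], [-126.05, 130.52], [-82.76, 87.17], [-180, 180]. Speed limits (degrees/s): [127.2, 127.2, 147.25, 180, 180, 180].

## Interface

Orientations are given as [roll, pitch, yaw] about the fixed x, y, z axes, in that order (R = Rz(yaw) Ry(pitch) Rx(roll)).
In Python, from workcell import bot gives the robot as it stands. The module is installed in compiled form; this text tells all that it offers.
- The arm moves only by the tool play_rows, never from a script. Its argument "increments" is a list of rows, each an object with "slide": the shift along the tool's x, y, z in mm, a list of three; "angular": the turn, a rotation vector about the tool's x, y, z in degrees, a list of three; "claw": the opening, from -1 (shut) to 1 (fully open). In form: [{"slide": [x, y, z], "angular": [rx, ry, rz], "claw": claw}, ...]. A call has 1 to 8 rows; each row shifts and turns the commanded pose from where the row before left it, along the tool's axes as they then stand; what a row does not reach is not made up. A row lasts 1/10 s, in which the tool goes at most 50 mm and 8.59 degrees, less where a joint would pass 70% of its speed; a pose out of reach is approached as far as the arm can. A call is refused whole if a number of a shift passes 50 or a number of a turn 8.59, either way. A call with a gripper value outside its range is refused whole. The fingers move at their own pace and stop on an object; "squeeze" is the grip in N (left out, the last holds). Time passes only in rows, so rows that do not move let the fingers close. It gives the time, the measured TCP pose, the force, the opening and the grip force at its end, in the units of the state.
- bot.get_obs(): the state, without advancing time (a new reading comes with each control period).
- bot.camera(name): name is "scene" or "top" or "wrist"; returns the picture (384x512x3 uint8, red, green, blue); there is no depth.
- bot.camera_info(name): a dict with "fovy" (degrees; the focal length in pixels is half the picture's height over the tangent of half this angle, whatever the lens; pixels are square), "cx", "cy" (the principal point, pixels), "R" (3x3) and "t" (3): a world point X has camera coordinates R X + t. Camera axes: x right, y down, z forward; pixel columns grow to the right and rows downward; lengths in m; the calibration is good to about 2 mm. A picture is of the moment at which its call begins: read the wrist's pose just before it. camera_info takes no time and is no camera call; for the wrist camera it gives the pose at the moment of the call.
- bot.job_done(): hands the job in; it is judged then, once.
The state is a dict: "time": time; "q": joint angles; "qd": joint speeds; "joint_efforts": joint torques, N m; "ee_pos": TCP position; "tcp_rot": TCP orientation; "wrist_force": force on the tool from outside, world axes, zero at the start; "torque": the same for the moment, N m; "opening": finger opening in m; "grasp_force": force on a finger pad.
Only numpy, scipy, OpenCV 4.12 (cv2) and the standard library are available. Lean on these libraries where they do the work, as an engineer would, in place of code of your own. Each camera call takes 0.05 s, during which the arm holds its last target. There are 200 camera calls.

## Task

Get the drilling jig ready: push the beech block fully home in the nest, then flip the aluminium template leaf over its hinge until it lies flat above the block, and last swing the turn button a quarter turn across the leaf to lock it. Do it all by gentle pushing with the fingertips: do not pinch or lift anything (the block stays down on the jig), do not turn the button before the leaf is down, and leave the things round the jig where they are.

Things in the scene. Friction and masses are not known exactly. Their poses are not given: they have to be found in the camera images.
- jig: Drilling jig fixed to the table: plywood base, x -83 to 108, y -150 to 76 mm, 12 mm thick. Origin on the table below the middle of the hinge. x runs along the hinge (spine), roughly away from the robot; the leaf lies parked on the +y side, the nest is on the -y side. The spine is a wooden bar 138 mm long, y -16 to 14 mm, top at z 43 mm; hinge axis at y 0, z 53 mm.
- nest_home (a point): Where the middle of the block's underside is when the block is home against the spine: on the nest floor, jig x 0, y -48.5, z 12 mm; axes as jig. The nest is a slot between two rails (inner faces at x -63 and 63 mm, tops at z 34 mm, out to y -89 mm, flared mouths), closed at y -16 mm by the spine, open to -y.
- block_base (a point): Loose grooved beech block, 65 x 120 x 35 mm, 0.2 to 0.4 kg. This point: middle of its underside; y is its long axis, which lies across the nest (along jig x, 3 mm play each side). It starts 25 to 55 mm out of home and slides home to jig +y until it touches the spine. Push low, near the middle of its outer face (32 mm from this point).
- leaf (a joint): Angle of the aluminium leaf about the hinge: 0 = parked on the +y side (starts at 0 to 0.2), pi/2 upright, pi = flat over the nest (stop; upper face then at jig z 56 mm). Stiff hinge: about 3 N at the lip raises it, and it stays at any angle, so push it all the way down. Plate 6 mm thick, 146 mm along the hinge, reaching 100 mm from the axis; 4 mm bushes on the face that ends up on top.
- leaf_lip (a point): Middle of the round edge of the leaf's tab, in mid-thickness, 134 mm from the hinge axis, moving with the leaf. y points away from the hinge. The tab is 60 mm wide, 6 mm thick, 98 to 134 mm from the axis. Parked, it reaches 58 mm beyond the base, with 50 mm of free room below it down to the table.
- leaf_lug (a point): Tip of the leaf's check lug (50 mm along the hinge, 8 mm thick, 86 to 94 mm from the axis), which stands 18 mm up from the face that is up when parked. With the leaf flipped it hangs just outside the seated block; it lands on a block that is over 5 mm out.
- button (a joint): Angle of the steel turn button about an upright pivot at jig x 90, y -68 mm (far side of the nest): 0 = pointing to jig -y, clear of the leaf; grows clockwise from above; pi/2 = to jig -x, across the flipped leaf; stop at 1.6. Starts at -0.3 to 0. About 1 N moves it; it stays where left. Flat bar 14 mm wide, 48 mm long from the pivot, jig z 59 to 66 mm.
- button_pin (a point): Middle of the upright thumb pin near the free end of the turn button, 40 mm from the pivot: diameter 11 mm, from jig z 66 to 91 mm; this point at z 79 mm. Push the pin sideways.
- marker: Bystander, black-and-white marker pen, loose, 17 x 135 x 16 mm; origin at the middle of its underside. Leave alone.
- clip: Bystander, black bulldog clip, loose, 42 x 53 x 17 mm; origin at the middle of its underside. Leave alone.
- tin: Bystander, round blue ink tin, loose, diameter 69 mm, 43 mm high; origin at the middle of its underside. Leave alone.
- jar: Bystander, dark ink jar with a black lid, loose, diameter 69 mm, 75 mm high; origin at the middle of its underside. Leave alone.
Things that resemble listed ones, but are neither listed nor needed, are in the scene too. There is more than one size of the part that bears block_base; the job needs the larger.

How it is judged (in metres and radians):
On the way, in this order (a step that is already met when the one before it is completed fails the run):
1. the block is home against the spine (y of block_base in the frame of nest_home above -0.004 m and z of block_base in the frame of nest_home below 0.004 m and angle between the y axis of block_base and the x axis of jig, either way round below 0.05 rad), for 0.2 s.
2. the leaf lies flat above the seated block (all of step 1 and value of joint leaf above 3.11 rad), for 0.2 s.
3. the button is turned across the leaf (all of step 2 and value of joint button above 1.2 rad), for 0.2 s.
At the end, for the whole second after the job is handed in: The block is within 4 mm of the spine, down on the nest floor and square to within 0.05 rad; the leaf is within 0.03 rad of flat over it; the button is turned to more than 1.2 rad, across the leaf; all at rest (all of step 3 and velocity of joint each of leaf, button below 0.05 rad/s); the robot touches nothing.
It fails at once if the block is lifted or tipped (z of block_base in the frame of nest_home above 0.01 m or angle between block_base's own z axis and vertical above 0.15 rad).
It fails at once if the button is across while the leaf is not down (value of joint button above 0.6 rad and value of joint leaf below 3 rad).
It fails at once if the leaf or the button is pinched or forced (over 36 N) (contact force between the fingers and leaf above 36 N or contact force between the fingers and button above 36 N).
It fails at once if a thing beside the jig is moved more than 20 mm (distance of any of marker, clip, tin, jar from where it was at the start of the episode above 0.02 m).
It also fails if it takes over 72 s, if anything falls off the work surface, if the arm or the gripper's body presses on something with over 40 N, if the wrist force passes 120 N, or if a joint passes its speed limit or range.

## Working session

There is one attempt and no reset: what is moved stays moved. The work goes in short steps, Python scripts to look and compute and a tool call to move; the robot and the scene stay as the last step left them, time stands still between calls to the robot, and variables do not carry over. Pictures are saved under pics/ and viewed, at most 10 in all, crops included, and the job is handed in when it is done.

Besides the shell and the picture viewer there is one more tool, called after "Request:" as a command line: name --argument value ..., lists and objects as JSON in quotes. play_rows: Moves the arm, as the interface text tells. Its arguments: {"type":"object","properties":{"increments":{"type":"array"},"squeeze":{"type":"number"}},"required":["increments"]}

```bash
mkdir -p pics; python3 - <<'E'
from workcell import bot
import cv2,numpy as np
for n in("scene","top"):
    im=bot.camera(n);cv2.imwrite(f"pics/{n}0.png",im[:,:,::-1])
    c=bot.camera_info(n);print(n,c["fovy"],c["cx"],c["cy"],np.round(c["R"],4).tolist(),np.round(c["t"],4).tolist())
print(bot.get_obs())
E
```

```text
scene 43.7047527774881 252.29496245862362 189.57848366490055 [[-0.8144, -0.58, -0.0189], [-0.357, 0.5264, -0.7716], [0.4574, -0.6217, -0.6358]] [0.3167, 0.3007, 1.2999]
top 52.7092285024238 258.85721329353373 192.3193877762853 [[0.0158, -0.9999, -0.0001], [-0.9938, -0.0157, -0.1101], [0.1101, 0.0018, -0.9939]] [-0.1265, 0.4613, 1.0436]
{'time': 0.1, 'q': array([-6.69225735e+01,  5.00708205e+00,  1.00388378e+01,  9.50998503e+01,
        9.95838619e-04,  8.99989987e+01]), 'qd': array([ 0.08524409, -0.01738397,  0.15966176,  0.12920543,  0.09127779,
        0.04643603]), 'joint_efforts': array([ 1.97496915e-04, -5.21560729e+01,  4.65656090e+01,  1.60688820e-02,
        7.92134955e-06,  6.15703755e-06]), 'ee_pos': array([ 0.21551689, -0.50581262,  0.24966087]), 'tcp_rot': array([-1.79931905e+02, -9.97027937e-04,  2.30784266e+01]), 'wrist_force': array([-0.20947863, -0.10707922,  0.33306947]), 'torque': array([-0.00041279,  0.02738004, -0.03635674]), 'grasp_force': 0.0, 'opening': 0.08555686225016583}
```

View pics/top0.png

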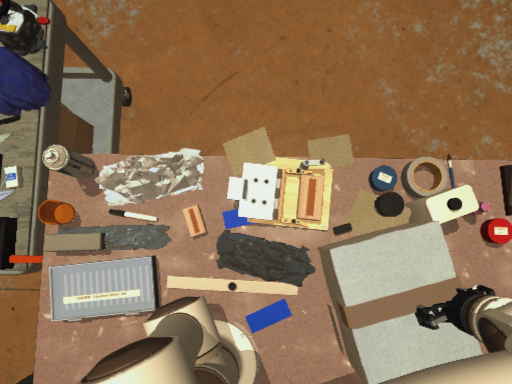

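View pics/scene0.png

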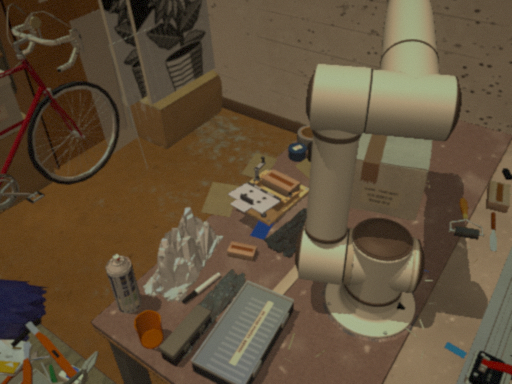

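```bash
cat > h.py <<'E'
from workcell import bot
import numpy as np,cv2
def K(c): return (384/2)/np.tan(np.radians(c["fovy"]/2))
def ray(c,u,v,z):
    f=K(c);R=np.array(c["R"]);t=np.array(c["t"]);o=-R.T@t
    d=R.T@np.array([(u-c["cx"])/f,(v-c["cy"])/f,1]);return o+d*(z-o[2])/d[2]
def proj(c,X):
    p=np.array(c["R"])@X+np.array(c["t"]);return p[:2]/p[2]*K(c)+[c["cx"],c["cy"]]
E
python3 - <<'E'
from h import *
im=cv2.imread("pics/top0.png")
cv2.imwrite("pics/topc.png",cv2.resize(im[145:245,215:345],None,fx=6,fy=6,interpolation=cv2.INTER_CUBIC))
hsv=cv2.cvtColor(im,cv2.COLOR_BGR2HSV);c=bot.camera_info("top")
print(hsv[225,300],hsv[195,329])
m=cv2.inRange(hsv,(15,60,150),(35,255,255));m[:, :215]=0;m[:,345:]=0;m[:145]=0;m[245:]=0
m=cv2.morphologyEx(m,cv2.MORPH_OPEN,np.ones((2,2)))
cs=max(cv2.findContours(m,0,2)[0],key=cv2.contourArea)
r=cv2.minAreaRect(cs);print(r,[np.round(ray(c,*p,0.012),3) for p in cv2.boxPoints(r)])
E
```

```text
[ 17 133 193] [ 30  87 235]
((284.5, 188.5), (85.0, 121.0), 90.0) [array([ 0.595, -0.018,  0.012]), array([ 0.6  , -0.361,  0.012]), array([ 0.361, -0.359,  0.012]), array([ 0.356, -0.025,  0.012])]
```

View pics/topc.png

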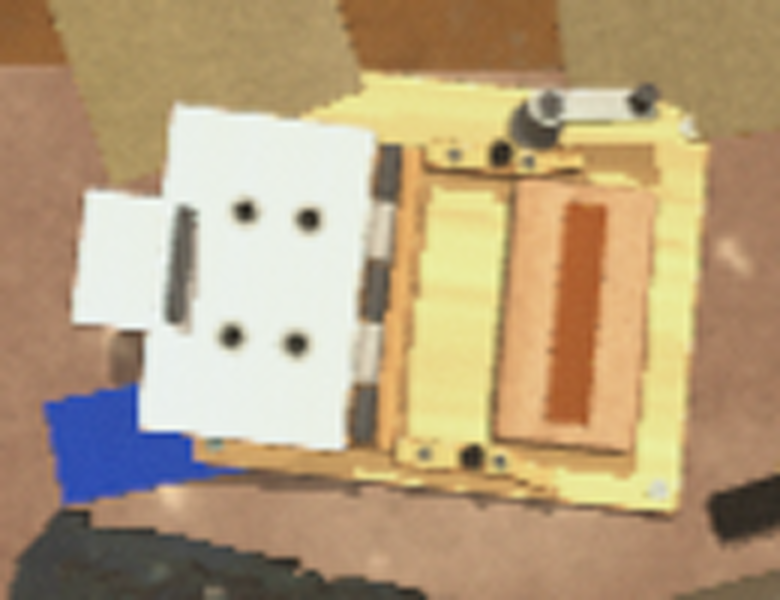

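```bash
python3 - <<'E'
from h import *
c=bot.camera_info("top")
P=lambda u,v,z: ray(c,u/6+215-.42,v/6+145-.42,z/1000)[:2]*1000
J=np.array([(108,-150,12),(-83,-150,12),(90,-68,66),(69,0,56),(-69,0,56)],float)
U=[(708,140),(678,512),(550,104),(390,145),(361,443)]
W=np.array([P(*u,j[2]) for u,j in zip(U,J)])
a=J[:,:2]-J[:,:2].mean(0);b=W-W.mean(0)
th=np.arctan2((a[:,0]*b[:,1]-a[:,1]*b[:,0]).sum(),(a*b).sum())
R=np.array([[np.cos(th),-np.sin(th)],[np.sin(th),np.cos(th)]]);t=W.mean(0)-R@J[:,:2].mean(0)
print("yaw",np.degrees(th),"t",t,"res",np.round(J[:,:2]@R.T+t-W,1).tolist())
np.savez("jig.npz",R=R,t=t)
j=lambda u,v,z:np.round(R.T@(P(u,v,z)-t),1)
print("block",[j(u,v,47) for u,v in[(655,190),(630,452),(515,178),(497,438)]])
print("pin",j(645,98,91),"lip",[j(u,v,60) for u,v in[(86,190),(74,324)]],"leaf",[j(u,v,57) for u,v in [(175,103),(138,430)]])
print("black thing",ray(c,332,229,.0),ray(c,345,222,.0), 'marker',ray(c,110,212,.0),ray(c,155,219,0))
E
```

```text
yaw -6.124231044678924 t [ 456.61785454 -167.91685837] res [[11.0, -3.1], [-5.1, 2.5], [-3.7, -0.3], [0.5, -1.1], [-2.7, 2.1]]
block [array([  64.1, -120.6]), array([ -55. , -121.9]), array([ 61.8, -57.2]), array([-56. , -62.2])]
pin [  96.3 -105.5] lip [array([ 30.8, 133.6]), array([-29.5, 131.1])] leaf [array([75.3, 99.4]), array([-72.5,  97. ])]
black thing [ 0.36611397 -0.32521225  0.        ] [ 0.38621312 -0.36171411  0.        ] marker [0.40382469 0.29802962 0.        ] [0.38619868 0.17075372 0.        ]
```

Request:
play_rows --increments '[{"slide": [0, 0, 0], "angular": [0, 0, 7.27], "claw": -1}, {"slide": [0, 0, 0], "angular": [0, 0, 7.27], "claw": -1}, {"slide": [0, 0, 0], "angular": [0, 0, 7.27], "claw": -1}, {"slide": [0, 0, 0], "angular": [0, 0, 7.27], "claw": -1}, {"slide": [30, -30, 0], "angular": [0, 0, 0], "claw": -1}, {"slide": [30, -30, 0], "angular": [0, 0, 0], "claw": -1}, {"slide": [30, -30, 0], "angular": [0, 0, 0], "claw": -1}, {"slide": [30, -30, 0], "angular": [0, 0, 0], "claw": -1}]' --squeeze 20

```text
time: 0.9
ee_pos: [0.3484, -0.398, 0.25]
tcp_rot: [-180.0, 0.0, -6.0]
wrist_force: [0.2, -1.7, -0.1]
opening: 0.0001
grasp_force: 0.0
```

Request:
play_rows --increments '[{"slide": [30, -30, 0], "angular": [0, 0, 0], "claw": -1}, {"slide": [30, -30, 0], "angular": [0, 0, 0], "claw": -1}, {"slide": [25, -32, 0], "angular": [0, 0, 0], "claw": -1}, {"slide": [0, 0, 0], "angular": [0, 0, 0], "claw": -1}, {"slide": [0, 0, 0], "angular": [0, 0, 0], "claw": -1}]'

```text
time: 1.4
ee_pos: [0.4421, -0.3159, 0.2498]
tcp_rot: [-180.0, 0.0, -5.9]
wrist_force: [-0.2, 0.2, 0.2]
opening: 0.0003
grasp_force: 0.0
```

```bash
python3 - <<'E'
from h import *
c=bot.camera_info("wrist");im=bot.camera("wrist");cv2.imwrite("pics/w1.png",im[:,:,::-1])
import pickle;pickle.dump(c,open("w1.pkl","wb"));print(bot.get_obs()["ee_pos"])
E
```

```text
[ 0.44147818 -0.31653581  0.24995356]
```

View pics/w1.png

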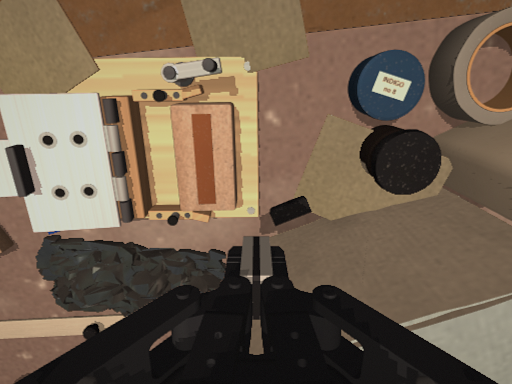

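```bash
python3 - <<'E'
from h import *
import pickle
c=pickle.load(open("w1.pkl","rb"))
P=lambda u,v,z: ray(c,u,v,z/1000)[:2]*1000
J=np.array([(108,-150,12),(-83,-150,12),(90,-68,66),(69,0,56),(-69,0,56)],float)
U=[(257,59),(258,217),(170,72),(109,97),(125,222)]
W=np.array([P(*u,j[2]) for u,j in zip(U,J)])
a=J[:,:2]-J[:,:2].mean(0);b=W-W.mean(0)
th=np.arctan2((a[:,0]*b[:,1]-a[:,1]*b[:,0]).sum(),(a*b).sum())
R=np.array([[np.cos(th),-np.sin(th)],[np.sin(th),np.cos(th)]]);t=W.mean(0)-R@J[:,:2].mean(0)
print("yaw",np.degrees(th),"t",t,"res",np.round(J[:,:2]@R.T+t-W,1).tolist())
np.savez("jig.npz",R=R,t=t)
j=lambda u,v,z:np.round(R.T@(P(u,v,z)-t),1)
print("block",[j(u,v,47) for u,v in[(234,102),(237,208),(172,105),(181,213)]])
print("pin",j(210,66,91),"clip",j(292,209,8))
print("tcp",R.T@(np.array([441.5,-316.5])-t))
E
```

```text
yaw -5.946402159847342 t [ 460.10378707 -168.86358678] res [[2.1, -1.5], [-1.7, 0.5], [-0.7, -0.6], [1.4, 2.1], [-1.1, -0.5]]
block [array([  62.6, -125.2]), array([ -54.4, -126. ]), array([ 59.6, -61.5]), array([-60.7, -61.3])]
pin [  94.6 -108.4] clip [ -71.8 -194. ]
tcp [  -3.20883515 -148.76933413]
```

Request:
play_rows --increments '[{"slide": [3, 6, 40], "angular": [0, 0, 0], "claw": -1}, {"slide": [0, 0, 45], "angular": [0, 0, 0], "claw": -1}, {"slide": [0, 0, 45], "angular": [0, 0, 0], "claw": -1}, {"slide": [0, 0, 40], "angular": [0, 0, 0], "claw": -1}, {"slide": [0, 0, 25], "angular": [0, 0, 0], "claw": -1}, {"slide": [0, 0, 14], "angular": [0, 0, 0], "claw": -1}, {"slide": [0, 0, 0], "angular": [0, 0, 0], "claw": -1}, {"slide": [0, 0, 0], "angular": [0, 0, 0], "claw": -1}]'

```text
time: 2.25
ee_pos: [0.4442, -0.3237, 0.0426]
tcp_rot: [180.0, -0.1, -6.1]
wrist_force: [-0.4, 1.1, 0.4]
opening: -0.0
grasp_force: 0.0
```

Request:
play_rows --increments '[{"slide": [0, -5, 0], "angular": [0, 0, 0], "claw": -1}, {"slide": [0, -5, 0], "angular": [0, 0, 0], "claw": -1}, {"slide": [0, -5, 0], "angular": [0, 0, 0], "claw": -1}, {"slide": [0, -5, 0], "angular": [0, 0, 0], "claw": -1}, {"slide": [0, -5, 0], "angular": [0, 0, 0], "claw": -1}]'

```text
time: 2.75
ee_pos: [0.447, -0.2979, 0.0419]
tcp_rot: [179.9, -0.1, -6.0]
wrist_force: [-1.0, -2.7, 1.6]
opening: -0.0003
grasp_force: 1.5
```

Request:
play_rows --increments '[{"slide": [0, -5, 0], "angular": [0, 0, 0], "claw": -1}, {"slide": [0, -5, 0], "angular": [0, 0, 0], "claw": -1}, {"slide": [0, -5, 0], "angular": [0, 0, 0], "claw": -1}, {"slide": [0, -5, 0], "angular": [0, 0, 0], "claw": -1}, {"slide": [0, -5, 0], "angular": [0, 0, 0], "claw": -1}, {"slide": [0, -3, 0], "angular": [0, 0, 0], "claw": -1}, {"slide": [0, 0, 0], "angular": [0, 0, 0], "claw": -1}]'

```text
time: 3.45
ee_pos: [0.4495, -0.2694, 0.0411]
tcp_rot: [-180.0, 0.0, -6.0]
wrist_force: [0.5, -0.7, 0.9]
opening: -0.0
grasp_force: 0.0
```

Request:
play_rows --increments '[{"slide": [0, -2, 0], "angular": [0, 0, 0], "claw": -1}, {"slide": [0, -2, 0], "angular": [0, 0, 0], "claw": -1}, {"slide": [0, -1, 0], "angular": [0, 0, 0], "claw": -1}, {"slide": [0, 0, 0], "angular": [0, 0, 0], "claw": -1}]'

```text
time: 3.85
ee_pos: [0.4499, -0.2649, 0.0411]
tcp_rot: [-180.0, 0.0, -6.0]
wrist_force: [0.2, -0.2, -0.3]
opening: -0.0001
grasp_force: 0.1
```

Request:
play_rows --increments '[{"slide": [0, -2, 0], "angular": [0, 0, 0], "claw": -1}, {"slide": [0, -2, 0], "angular": [0, 0, 0], "claw": -1}, {"slide": [0, -2, 0], "angular": [0, 0, 0], "claw": -1}]'

```text
time: 4.15
ee_pos: [0.4507, -0.2629, 0.042]
tcp_rot: [179.5, -0.0, -6.1]
wrist_force: [-6.0, -31.2, -1.0]
opening: 0.0001
grasp_force: 15.7
```

```bash
python3 - <<'E'
from h import *
c=bot.camera_info("wrist");im=bot.camera("wrist");cv2.imwrite("pics/w2.png",im[:,:,::-1])
o=bot.get_obs();print(o["ee_pos"],o["wrist_force"])
E
```

```text
[ 0.4506138  -0.26298945  0.04212357] [ -3.47093009 -22.09340875  -1.71086458]
```

View pics/w2.png

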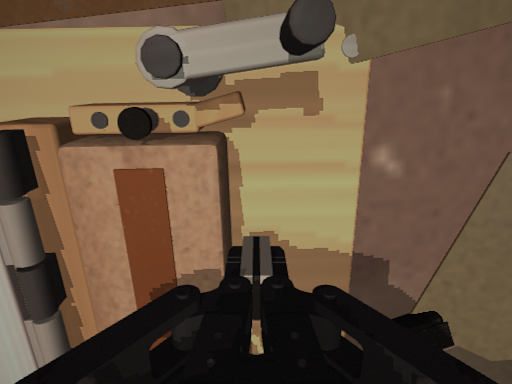

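Request:
play_rows --increments '[{"slide": [0, 10, 0], "angular": [0, 0, 0], "claw": -1}, {"slide": [0, 8, -5], "angular": [0, 0, 0], "claw": -1}, {"slide": [0, 0, -45], "angular": [0, 0, 0], "claw": -1}, {"slide": [0, 0, -48], "angular": [0, 0, 0], "claw": -1}, {"slide": [0, 0, -48], "angular": [0, 0, 0], "claw": -1}, {"slide": [0, 0, -48], "angular": [0, 0, 0], "claw": -1}, {"slide": [0, -40, -10], "angular": [0, 0, 0], "claw": -1}, {"slide": [0, -45, 0], "angular": [0, 0, 0], "claw": -1}]'

```text
time: 5.0
ee_pos: [0.4583, -0.1927, 0.2481]
tcp_rot: [180.0, -0.2, -6.2]
wrist_force: [1.0, -0.0, -0.3]
opening: -0.0001
grasp_force: 0.0
```

Request:
play_rows --increments '[{"slide": [0, -45, 0], "angular": [0, 0, 0], "claw": -1}, {"slide": [0, -45, 0], "angular": [0, 0, 0], "claw": -1}, {"slide": [0, -45, 0], "angular": [0, 0, 0], "claw": -1}, {"slide": [0, -40, 0], "angular": [0, 0, 0], "claw": -1}, {"slide": [0, 0, 0], "angular": [0, 0, 0], "claw": -1}, {"slide": [0, 0, 0], "angular": [0, 0, 0], "claw": -1}]'

```text
time: 5.6
ee_pos: [0.4745, -0.0357, 0.2455]
tcp_rot: [-179.3, 0.0, -4.6]
wrist_force: [-0.4, -0.1, -0.0]
opening: 0.0001
grasp_force: 0.0
```

```bash
python3 - <<'E'
from h import *
import pickle
c=bot.camera_info("wrist");im=bot.camera("wrist");cv2.imwrite("pics/w3.png",im[:,:,::-1])
pickle.dump(c,open("w3.pkl","wb"));o=bot.get_obs();print(o["ee_pos"],o["wrist_force"],o["q"],bot.tcp_to_tips)
print("cam",-np.array(c["R"]).T@c["t"])
E
```

```text
[ 0.47446042 -0.03631547  0.24541401] [-0.18168333 -0.23231834 -0.45847326] [ -4.785328    -5.22962828  -0.65746534  94.59229365   0.73062019
 179.93331754] 0.019
cam [ 0.55664889 -0.04369265  0.36875122]
```

View pics/w3.png

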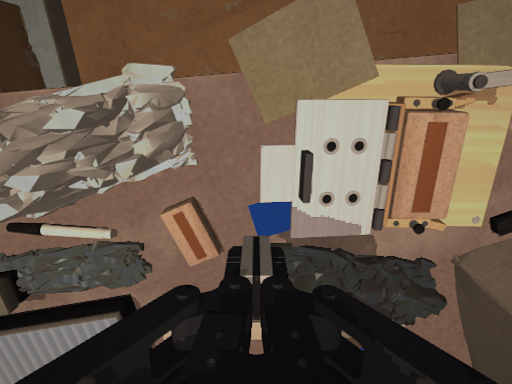

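```bash
python3 - <<'E'
from h import *
import pickle
w=pickle.load(open("w3.pkl","rb"));t=bot.camera_info("top");s=bot.camera_info("scene")
J=np.load("jig.npz")
g=lambda c,u,v,z:np.round(J["R"].T@(ray(c,u,v,z)[:2]*1000-J["t"])).tolist()
for z in(0,.03,.06,.09):
    print(z,"edge w",g(w,193,120,z),g(w,195,160,z),g(w,175,70,z),"top",g(t,204,170,z),g(t,204,187,z),g(t,198,151,z),"scene",g(s,221,240,z),g(s,187,210,z))
print("lip",g(w,261,146,.06),g(w,261,203,.06),g(w,261,203,.053),"blk",g(w,163,212,.0),g(w,178,200,.03),"tcp",J["R"].T@(np.array([474.5,-36.3])-J["t"]))
E
python3 - <<'E'
import cv2
im=cv2.imread("pics/scene0.png")[170:310,130:330];cv2.imwrite("pics/sc.png",cv2.resize(im,None,fx=4,fy=4,interpolation=2))
E
```

```text
0 edge w [42.0, 213.0] [-7.0, 212.0] [96.0, 231.0] top [46.0, 212.0] [-3.0, 206.0] [98.0, 237.0] scene [-9.0, 217.0] [176.0, 190.0]
0.03 edge w [45.0, 206.0] [0.0, 206.0] [95.0, 223.0] top [41.0, 208.0] [-6.0, 201.0] [92.0, 231.0] scene [-31.0, 237.0] [149.0, 211.0]
0.06 edge w [48.0, 200.0] [8.0, 200.0] [94.0, 215.0] top [36.0, 203.0] [-9.0, 197.0] [86.0, 226.0] scene [-53.0, 257.0] [121.0, 232.0]
0.09 edge w [52.0, 194.0] [15.0, 193.0] [93.0, 207.0] top [32.0, 198.0] [-12.0, 192.0] [80.0, 220.0] scene [-75.0, 277.0] [94.0, 253.0]
lip [24.0, 132.0] [-38.0, 130.0] [-41.0, 130.0] blk [-78.0, 257.0] [-49.0, 228.0] tcp [  0.58541687 133.34171431]
```

View pics/sc.png

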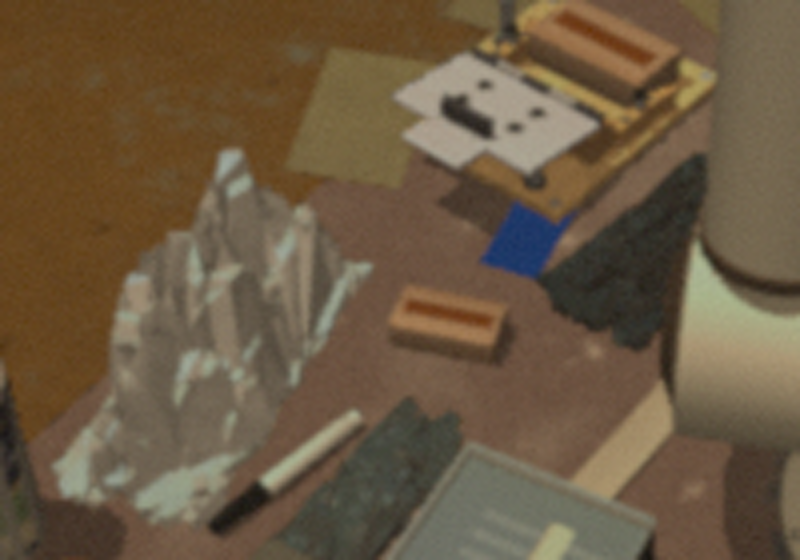

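```bash
cat > plan.py <<'E'
from h import *
from scipy.spatial.transform import Rotation as Ro
J=np.load("jig.npz");JR=np.eye(3);JR[:2,:2]=J["R"];Jt=np.array([*J["t"],0])
JY=np.degrees(np.arctan2(J["R"][1,0],J["R"][0,0]))
def ori(beta,alpha): return Ro.from_euler("z",JY+90+beta,degrees=True)*Ro.from_euler("x",180,degrees=True)*Ro.from_euler("y",-alpha,degrees=True)
def w(p): return JR@np.array(p)+Jt
def flank(th,X=-5,off=(0,0,0)):
    a=40*np.clip((80-th)/50,0,1);b=35*np.clip((80-th)/50,0,1);R=ori(b,a)
    t=np.radians(th);L=w([X,134*np.cos(t),53+134*np.sin(t)])
    return L+14*R.apply([1,0,0])-7*R.apply([0,0,1])+JR@np.array(off),R
def tip(th,r=120,X=-5,press=0):
    t=np.radians(th);return w([X,r*np.cos(t)+3*np.sin(t)+11,53+r*np.sin(t)-3*np.cos(t)+19-press]),ori(0,0)
def now():
    o=bot.get_obs();return o["ee_pos"]*1000,Ro.from_euler("xyz",o["tcp_rot"],degrees=True)
def rows(A,B,n,f=-1):
    rv=(A[1].inv()*B[1]).as_rotvec(degrees=True)
    P=A;out=[]
    for k in range(1,n+1):
        N=(A[0]+(B[0]-A[0])*k/n,A[1]*Ro.from_rotvec(rv*k/n,degrees=True))
        out.append((P[1].inv().apply(N[0]-P[0]),(P[1].inv()*N[1]).as_rotvec(degrees=True)));P=N
    for s,a in out: print('{"slide":',np.round(s,1).tolist(),',"angular":',np.round(a,2).tolist(),',"claw":-1}')
E
python3 - <<'E'
from plan import *
A=now();print(A[0],A[1].as_euler("xyz",degrees=True))
H=flank(3,off=(-14,24,120));print("H",H[0])
# yaw only via tool z
Y=(H[0],ori(35,0));print("yaw diff",(A[1].inv()*Y[1]).as_rotvec(degrees=True))
d=JR.T@(H[0]-A[0]);print("jig delta",d, "tip z final",(flank(3)[0]+19*flank(3)[1].apply([0,0,1])))
rows(A,Y,15);print();rows(Y,H,5)
E
```

```text
[474.46041645 -36.31547068 245.41401349] [-1.79269357e+02  1.92804035e-02 -4.71865096e+00]
H [450.16223361   3.38038152 176.3763027 ]
yaw diff [  -0.44245227   -0.77805225 -123.77038074]
jig delta [-28.27985442  36.96501326 -69.03771079] tip z final [467.53150142 -32.61700948  41.82145828]
{"slide": [-1.8, -2.4, 4.6] ,"angular": [-0.03, -0.05, -8.25] ,"claw":-1}
{"slide": [-1.5, -2.7, 4.6] ,"angular": [-0.03, -0.05, -8.25] ,"claw":-1}
{"slide": [-1.1, -2.9, 4.6] ,"angular": [-0.03, -0.05, -8.25] ,"claw":-1}
{"slide": [-0.6, -3.0, 4.6] ,"angular": [-0.03, -0.05, -8.25] ,"claw":-1}
{"slide": [-0.2, -3.1, 4.6] ,"angular": [-0.03, -0.05, -8.25] ,"claw":-1}
{"slide": [0.3, -3.0, 4.6] ,"angular": [-0.03, -0.05, -8.25] ,"claw":-1}
{"slide": [0.7, -3.0, 4.6] ,"angular": [-0.03, -0.05, -8.25] ,"claw":-1}
{"slide": [1.1, -2.9, 4.6] ,"angular": [-0.03, -0.05, -8.25] ,"claw":-1}
{"slide": [1.5, -2.7, 4.6] ,"angular": [-0.03, -0.05, -8.25] ,"claw":-1}
{"slide": [1.9, -2.4, 4.6] ,"angular": [-0.03, -0.05, -8.25] ,"claw":-1}
{"slide": [2.2, -2.1, 4.6] ,"angular": [-0.03, -0.05, -8.25] ,"claw":-1}
{"slide": [2.5, -1.8, 4.6] ,"angular": [-0.03, -0.05, -8.25] ,"claw":-1}
{"slide": [2.7, -1.4, 4.6] ,"angular": [-0.03, -0.05, -8.25] ,"claw":-1}
{"slide": [2.9, -1.0, 4.6] ,"angular": [-0.03, -0.05, -8.25] ,"claw":-1}
{"slide": [3.0, -0.6, 4.6] ,"angular": [-0.03, -0.05, -8.25] ,"claw":-1}

{"slide": [0.0, 0.0, 0.0] ,"angular": [0.0, -8.0, 0.0] ,"claw":-1}
{"slide": [0.0, 0.0, 0.0] ,"angular": [-0.0, -8.0, -0.0] ,"claw":-1}
{"slide": [0.0, 0.0, 0.0] ,"angular": [0.0, -8.0, -0.0] ,"claw":-1}
{"slide": [0.0, 0.0, 0.0] ,"angular": [0.0, -8.0, -0.0] ,"claw":-1}
{"slide": [0.0, 0.0, 0.0] ,"angular": [-0.0, -8.0, 0.0] ,"claw":-1}
```

Request:
play_rows --increments '[{"slide": [0, 0, 0], "angular": [0, 0, -8.25], "claw": -1}, {"slide": [0, 0, 0], "angular": [0, 0, -8.25], "claw": -1}, {"slide": [0, 0, 0], "angular": [0, 0, -8.25], "claw": -1}, {"slide": [0, 0, 0], "angular": [0, 0, -8.25], "claw": -1}, {"slide": [0, 0, 0], "angular": [0, 0, -8.25], "claw": -1}, {"slide": [0, 0, 0], "angular": [0, 0, -8.25], "claw": -1}, {"slide": [0, 0, 0], "angular": [0, 0, -8.25], "claw": -1}, {"slide": [0, 0, 0], "angular": [0, 0, -8.25], "claw": -1}]'

```text
time: 6.45
ee_pos: [0.4744, -0.0372, 0.2453]
tcp_rot: [-179.7, -0.7, 61.5]
wrist_force: [-0.4, 0.2, -0.3]
opening: -0.0
grasp_force: 0.0
```

Request:
play_rows --increments '[{"slide": [0, 0, 0], "angular": [0, 0, -8.25], "claw": -1}, {"slide": [0, 0, 0], "angular": [0, 0, -8.25], "claw": -1}, {"slide": [0, 0, 0], "angular": [0, 0, -8.25], "claw": -1}, {"slide": [0, 0, 0], "angular": [0, 0, -8.25], "claw": -1}, {"slide": [0, 0, 0], "angular": [0, 0, -8.25], "claw": -1}, {"slide": [0, 0, 0], "angular": [0, 0, -8.25], "claw": -1}, {"slide": [0, 0, 0], "angular": [0, 0, -8.25], "claw": -1}, {"slide": [0, 0, 0], "angular": [0, 0, 0], "claw": -1}]'

```text
time: 7.25
ee_pos: [0.4745, -0.0371, 0.2453]
tcp_rot: [179.6, -0.6, 119.1]
wrist_force: [-0.1, 0.8, -0.8]
opening: -0.0004
grasp_force: 0.0
```

Request:
play_rows --increments '[{"slide": [20, 0, 0], "angular": [0, -8, 0], "claw": -1}, {"slide": [20, 0, 0], "angular": [0, -8, 0], "claw": -1}, {"slide": [0, 0, 0], "angular": [0, -8, 0], "claw": -1}, {"slide": [0, 0, 0], "angular": [0, -8, 0], "claw": -1}, {"slide": [0, 0, 0], "angular": [0, -8, 0], "claw": -1}, {"slide": [0, 0, 0], "angular": [0, 0, 0], "claw": -1}, {"slide": [0, 0, 0], "angular": [0, 0, 0], "claw": -1}]'

```text
time: 7.95
ee_pos: [0.455, -0.0008, 0.2427]
tcp_rot: [179.4, 39.2, 118.6]
wrist_force: [1.2, 0.0, 0.1]
opening: 0.0001
grasp_force: 0.0
```

```bash
python3 - <<'E'
from plan import *
A=now();print(A[0],bot.get_obs()["q"])
H=flank(3,off=(-14,24,110));rows(A,H,2)
D=flank(3,off=(-14,24,0));print();rows(H,D,4)
E
```

```text
[455.04902408  -0.83488893 242.72257351] [ 21.33421259 -18.90326684 -19.04755687  83.20173879 -38.70369252
  80.16621583]
{"slide": [26.5, -1.4, 27.7] ,"angular": [0.16, -0.41, -0.17] ,"claw":-1}
{"slide": [26.7, -1.3, 27.5] ,"angular": [0.16, -0.41, -0.17] ,"claw":-1}

{"slide": [17.7, -0.0, 21.1] ,"angular": [0.0, 0.0, 0.0] ,"claw":-1}
{"slide": [17.7, -0.0, 21.1] ,"angular": [0.0, 0.0, 0.0] ,"claw":-1}
{"slide": [17.7, -0.0, 21.1] ,"angular": [0.0, 0.0, 0.0] ,"claw":-1}
{"slide": [17.7, -0.0, 21.1] ,"angular": [0.0, 0.0, 0.0] ,"claw":-1}
```

Request:
play_rows --increments '[{"slide": [26.5, -1.4, 27.7], "angular": [0.16, -0.41, -0.17], "claw": -1}, {"slide": [26.7, -1.3, 27.5], "angular": [0.16, -0.41, -0.17], "claw": -1}, {"slide": [17.7, 0, 21.1], "angular": [0, 0, 0], "claw": -1}, {"slide": [17.7, 0, 21.1], "angular": [0, 0, 0], "claw": -1}, {"slide": [17.7, 0, 21.1], "angular": [0, 0, 0], "claw": -1}, {"slide": [17.7, 0, 21.1], "angular": [0, 0, 0], "claw": -1}, {"slide": [0, 0, 0], "angular": [0, 0, 0], "claw": -1}, {"slide": [0, 0, 0], "angular": [0, 0, 0], "claw": -1}]'

```text
time: 8.75
ee_pos: [0.451, 0.0018, 0.0572]
tcp_rot: [-180.0, 40.1, 119.0]
wrist_force: [0.6, 0.2, -0.6]
opening: -0.0001
grasp_force: 0.0
```

```bash
python3 - <<'E'
from plan import *
A=now();print(A[0],bot.get_obs()["wrist_force"],flank(3,off=(-14,24,0))[0])
im=bot.camera("scene");cv2.imwrite("pics/s2.png",cv2.resize(im[140:300,150:330,::-1],None,fx=3.5,fy=3.5,interpolation=2))
P=flank(3);rows(A,P,3);print()
for th in range(8,34,5):
    N=flank(th);rows(P,N,1);P=N
E
```

```text
[450.97756692   1.80569023  57.22876106] [ 0.58535126  0.17243364 -0.60776245] [450.16223361   3.38038152  56.3763027 ]
{"slide": [-6.4, -0.7, 5.8] ,"angular": [-0.02, 0.04, -0.02] ,"claw":-1}
{"slide": [-6.4, -0.7, 5.8] ,"angular": [-0.02, 0.04, -0.02] ,"claw":-1}
{"slide": [-6.4, -0.7, 5.8] ,"angular": [-0.02, 0.04, -0.02] ,"claw":-1}

{"slide": [-8.2, -0.6, -8.3] ,"angular": [0.0, 0.0, 0.0] ,"claw":-1}
{"slide": [-8.7, -1.2, -7.7] ,"angular": [0.0, 0.0, 0.0] ,"claw":-1}
{"slide": [-9.2, -1.8, -7.0] ,"angular": [0.0, 0.0, 0.0] ,"claw":-1}
{"slide": [-9.6, -2.3, -6.2] ,"angular": [0.0, 0.0, 0.0] ,"claw":-1}
{"slide": [-9.9, -2.9, -5.4] ,"angular": [0.0, 0.0, 0.0] ,"claw":-1}
{"slide": [-10.5, -2.8, -5.2] ,"angular": [1.32, 2.4, 1.64] ,"claw":-1}
```

View pics/s2.png

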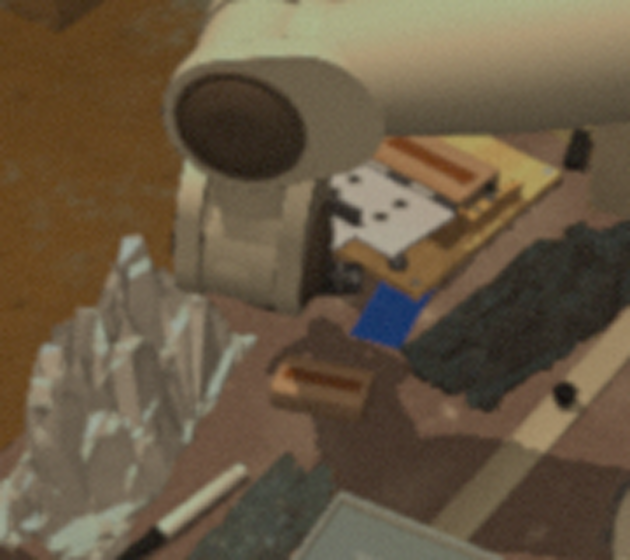

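Request:
play_rows --increments '[{"slide": [-6.4, -0.7, 5.8], "angular": [0, 0, 0], "claw": -1}, {"slide": [-6.4, -0.7, 5.8], "angular": [0, 0, 0], "claw": -1}, {"slide": [-6.4, -0.7, 5.8], "angular": [0, 0, 0], "claw": -1}, {"slide": [-8.2, -0.6, -8.3], "angular": [0, 0, 0], "claw": -1}, {"slide": [-8.7, -1.2, -7.7], "angular": [0, 0, 0], "claw": -1}]'

```text
time: 9.3
ee_pos: [0.4606, -0.0246, 0.0792]
tcp_rot: [-179.9, 40.1, 119.2]
wrist_force: [1.3, 0.8, -3.4]
opening: 0.0
grasp_force: 1.3
```

Request:
play_rows --increments '[{"slide": [-9.2, -1.8, -7.0], "angular": [0, 0, 0], "claw": -1}, {"slide": [-9.6, -2.3, -6.2], "angular": [0, 0, 0], "claw": -1}]'

```text
time: 9.5
ee_pos: [0.4602, -0.0312, 0.102]
tcp_rot: [-180.0, 40.2, 119.2]
wrist_force: [-0.2, 2.9, -2.0]
opening: 0.0001
grasp_force: 1.5
```

```bash
python3 - <<'E'
from plan import *
A=now();F=flank(23);print(A[0],F[0],bot.get_obs()["wrist_force"])
P=F
for th in range(29,84,6):
    N=flank(th);rows(P,N,1);P=N
E
```

```text
[460.23100091 -31.24037251 101.99947983] [460.51601099 -32.35323118 101.72125578] [-0.2189166   2.88294091 -2.02452933]
{"slide": [-12.0, -3.5, -6.4] ,"angular": [0.0, 0.0, 0.0] ,"claw":-1}
{"slide": [-12.9, -3.3, -6.1] ,"angular": [2.16, 4.0, 2.76] ,"claw":-1}
{"slide": [-13.1, -3.4, -5.7] ,"angular": [2.32, 4.8, 3.5] ,"claw":-1}
{"slide": [-13.3, -3.3, -5.3] ,"angular": [2.02, 4.8, 3.68] ,"claw":-1}
{"slide": [-13.5, -3.1, -4.8] ,"angular": [1.71, 4.8, 3.84] ,"claw":-1}
{"slide": [-13.8, -2.6, -4.4] ,"angular": [1.38, 4.8, 3.97] ,"claw":-1}
{"slide": [-14.0, -2.0, -4.0] ,"angular": [1.04, 4.8, 4.07] ,"claw":-1}
{"slide": [-14.3, -1.3, -3.6] ,"angular": [0.7, 4.8, 4.14] ,"claw":-1}
{"slide": [-14.5, -0.4, -3.3] ,"angular": [0.35, 4.8, 4.19] ,"claw":-1}
{"slide": [-14.2, 0.0, -2.4] ,"angular": [0.04, 2.4, 2.1] ,"claw":-1}
```

Forces of about 3 N match a leaf being lifted; continue.

Request:
play_rows --increments '[{"slide": [-12.0, -3.5, -6.4], "angular": [0, 0, 0], "claw": -1}, {"slide": [-12.9, -3.3, -6.1], "angular": [2.16, 4.0, 2.76], "claw": -1}, {"slide": [-13.1, -3.4, -5.7], "angular": [2.32, 4.8, 3.5], "claw": -1}, {"slide": [-13.3, -3.3, -5.3], "angular": [2.02, 4.8, 3.68], "claw": -1}, {"slide": [-13.5, -3.1, -4.8], "angular": [1.71, 4.8, 3.84], "claw": -1}]'

```text
time: 10.0
ee_pos: [0.46, -0.072, 0.1623]
tcp_rot: [179.9, 21.6, 102.9]
wrist_force: [1.2, 1.6, -3.2]
opening: 0.0002
grasp_force: 1.2
```

Request:
play_rows --increments '[{"slide": [-13.8, -2.6, -4.4], "angular": [1.38, 4.8, 3.97], "claw": -1}, {"slide": [-14.0, -2.0, -4.0], "angular": [1.04, 4.8, 4.07], "claw": -1}, {"slide": [-14.3, -1.3, -3.6], "angular": [0.7, 4.8, 4.14], "claw": -1}, {"slide": [-14.5, -0.4, -3.3], "angular": [0.35, 4.8, 4.19], "claw": -1}, {"slide": [-14.2, 0, -2.4], "angular": [0.04, 2.4, 2.1], "claw": -1}]'

```text
time: 10.5
ee_pos: [0.4585, -0.1383, 0.1942]
tcp_rot: [179.8, 0.0, 83.9]
wrist_force: [2.6, 2.1, 0.5]
opening: -0.0001
grasp_force: 1.1
```

```bash
python3 - <<'E'
from plan import *
A=now();F=flank(83);o=bot.get_obs();print(A[0],F[0],o["wrist_force"],o["tcp_rot"],o["q"],"tip88",tip(88)[0])
im=bot.camera("top");cv2.imwrite("pics/t3.png",cv2.resize(im[130:260,200:360,::-1],None,fx=4,fy=4,interpolation=2))
P=F
for th in list(range(90,174,6))+[176]:
    N=tip(th);rows(P,N,1);P=N
E
```

```text
[ 458.48090511 -138.34256588  194.22371033] [ 458.2728717  -138.17830538  193.00118432] [2.56513365 2.0689048  0.51122426] [1.79782492e+02 3.72356765e-02 8.39300419e+01] [-1.67928824e+01 -5.74590747e+00 -6.80203844e+00  8.87232305e+01
  3.88426025e-03  7.92770125e+01] tip88 [ 457.01473722 -150.25733934  191.82220075]
{"slide": [-16.3, -0.0, 1.0] ,"angular": [0.0, 0.0, 0.0] ,"claw":-1}
{"slide": [-12.6, -0.0, 0.3] ,"angular": [0.0, 0.0, 0.0] ,"claw":-1}
{"slide": [-12.5, 0.0, 1.7] ,"angular": [0.0, 0.0, 0.0] ,"claw":-1}
{"slide": [-12.2, -0.0, 2.9] ,"angular": [0.0, 0.0, 0.0] ,"claw":-1}
{"slide": [-11.8, 0.0, 4.2] ,"angular": [0.0, 0.0, 0.0] ,"claw":-1}
{"slide": [-11.3, -0.0, 5.4] ,"angular": [0.0, 0.0, 0.0] ,"claw":-1}
{"slide": [-10.7, -0.0, 6.6] ,"angular": [0.0, 0.0, 0.0] ,"claw":-1}
{"slide": [-10.0, 0.0, 7.7] ,"angular": [0.0, 0.0, 0.0] ,"claw":-1}
{"slide": [-9.1, 0.0, 8.7] ,"angular": [0.0, 0.0, 0.0] ,"claw":-1}
{"slide": [-8.1, -0.0, 9.6] ,"angular": [0.0, 0.0, 0.0] ,"claw":-1}
{"slide": [-7.1, -0.0, 10.4] ,"angular": [0.0, 0.0, 0.0] ,"claw":-1}
{"slide": [-6.0, 0.0, 11.0] ,"angular": [0.0, 0.0, 0.0] ,"claw":-1}
{"slide": [-4.8, 0.0, 11.6] ,"angular": [0.0, 0.0, 0.0] ,"claw":-1}
{"slide": [-3.6, -0.0, 12.1] ,"angular": [0.0, 0.0, 0.0] ,"claw":-1}
{"slide": [-2.7, 0.0, 16.5] ,"angular": [0.0, 0.0, 0.0] ,"claw":-1}
```

View pics/t3.png

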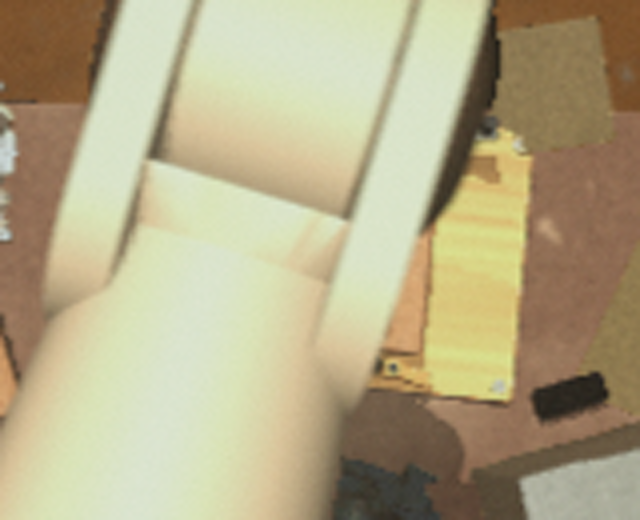

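Request:
play_rows --increments '[{"slide": [-16.3, 0, 2.0], "angular": [0, 0, 0], "claw": -1}, {"slide": [-12.6, 0, 0.3], "angular": [0, 0, 0], "claw": -1}, {"slide": [-12.5, 0, 1.7], "angular": [0, 0, 0], "claw": -1}, {"slide": [-12.2, 0, 2.9], "angular": [0, 0, 0], "claw": -1}, {"slide": [-11.8, 0, 4.2], "angular": [0, 0, 0], "claw": -1}]'

```text
time: 11.05
ee_pos: [0.4514, -0.2028, 0.1815]
tcp_rot: [179.9, 0.2, 84.1]
wrist_force: [0.6, 0.3, 0.8]
opening: -0.0004
grasp_force: 0.7
```

Request:
play_rows --increments '[{"slide": [-11.3, 0, 5.4], "angular": [0, 0, 0], "claw": -1}, {"slide": [-10.7, 0, 6.6], "angular": [0, 0, 0], "claw": -1}, {"slide": [-10.0, 0, 7.7], "angular": [0, 0, 0], "claw": -1}, {"slide": [-9.1, 0, 8.7], "angular": [0, 0, 0], "claw": -1}, {"slide": [-8.1, 0, 9.6], "angular": [0, 0, 0], "claw": -1}, {"slide": [-7.1, 0, 10.4], "angular": [0, 0, 0], "claw": -1}]'

```text
time: 11.65
ee_pos: [0.4456, -0.2589, 0.1323]
tcp_rot: [179.9, 0.2, 84.1]
wrist_force: [0.5, 0.6, -0.4]
opening: 0.0002
grasp_force: 0.4
```

Request:
play_rows --increments '[{"slide": [-6.0, 0, 11.0], "angular": [0, 0, 0], "claw": -1}, {"slide": [-4.8, 0, 11.6], "angular": [0, 0, 0], "claw": -1}, {"slide": [-3.6, 0, 12.1], "angular": [0, 0, 0], "claw": -1}]'

```text
time: 11.95
ee_pos: [0.4441, -0.2729, 0.0975]
tcp_rot: [179.9, 0.2, 84.1]
wrist_force: [0.1, 1.1, 0.4]
opening: -0.0001
grasp_force: 0.3
```

```bash
python3 - <<'E'
from plan import *
A=now();o=bot.get_obs();print(A[0],JR.T@(A[0]-Jt),tip(168)[0],o["wrist_force"],o["tcp_rot"],o["time"])
E
```

```text
[ 444.13360984 -272.91511574   97.4738195 ] [  -5.1047066  -105.14613264   97.4738195 ] [ 444.17478153 -273.53053685   99.8838457 ] [0.14776918 1.13666153 0.41804508] [1.79937680e+02 1.76441884e-01 8.41144158e+01] 11.95
```

Request:
play_rows --increments '[{"slide": [-1.5, 0, 8], "angular": [0, 0, 0], "claw": -1}, {"slide": [-1, 0, 7], "angular": [0, 0, 0], "claw": -1}, {"slide": [0, 0, 4], "angular": [0, 0, 0], "claw": -1}]'

```text
time: 12.25
ee_pos: [0.4439, -0.275, 0.0789]
tcp_rot: [180.0, 0.2, 84.1]
wrist_force: [-0.8, 0.2, 0.1]
opening: -0.0001
grasp_force: 0.3
```

Request:
play_rows --increments '[{"slide": [0, 0, 1.5], "angular": [0, 0, 0], "claw": -1}, {"slide": [0, 0, 1.5], "angular": [0, 0, 0], "claw": -1}, {"slide": [0, 0, 0], "angular": [0, 0, 0], "claw": -1}]'

```text
time: 12.55
ee_pos: [0.4442, -0.2751, 0.0768]
tcp_rot: [179.9, 0.2, 84.1]
wrist_force: [-0.1, 0.3, -0.4]
opening: 0.0003
grasp_force: 0.0
```

Request:
play_rows --increments '[{"slide": [0, 0, 1], "angular": [0, 0, 0], "claw": -1}, {"slide": [0, 0, 1], "angular": [0, 0, 0], "claw": -1}, {"slide": [0, 0, 0], "angular": [0, 0, 0], "claw": -1}]'

```text
time: 12.85
ee_pos: [0.4443, -0.2752, 0.075]
tcp_rot: [179.9, 0.2, 84.1]
wrist_force: [-0.7, 0.8, 3.4]
opening: 0.0001
grasp_force: 1.7
```

Request:
play_rows --increments '[{"slide": [0, 0, 1], "angular": [0, 0, 0], "claw": -1}, {"slide": [0, 0, 0], "angular": [0, 0, 0], "claw": -1}]'

```text
time: 13.05
ee_pos: [0.4443, -0.2753, 0.0749]
tcp_rot: [179.9, 0.2, 84.1]
wrist_force: [-3.1, 3.2, 10.3]
opening: 0.0001
grasp_force: 5.7
```

Request:
play_rows --increments '[{"slide": [0, 0, -20], "angular": [0, 0, 0], "claw": -1}, {"slide": [0, 0, -30], "angular": [0, 0, 0], "claw": -1}, {"slide": [0, 0, -25], "angular": [0, 0, 0], "claw": -1}, {"slide": [-1, 40, 0], "angular": [0, 0, 0], "claw": -1}, {"slide": [-2, 45, 0], "angular": [0, 0, 0], "claw": -1}, {"slide": [-2, 45, 0], "angular": [0, 0, 0], "claw": -1}, {"slide": [0, 0, 0], "angular": [0, 0, 0], "claw": -1}, {"slide": [0, 0, 0], "angular": [0, 0, 0], "claw": -1}]'

```text
time: 13.85
ee_pos: [0.573, -0.293, 0.1471]
tcp_rot: [-179.9, 0.1, 84.2]
wrist_force: [-0.6, -0.1, -0.5]
opening: -0.0001
grasp_force: 0.0
```

```bash
python3 - <<'E'
from plan import *
A=now();print(A[0],JR.T@(A[0]-Jt),bot.get_obs()["q"])
c=bot.camera_info("wrist");im=bot.camera("wrist");cv2.imwrite("pics/w4.png",im[:,:,::-1])
p=proj(c,w([94.6,-108.4,91])/1000);print("pin exp",p,"pivot",proj(c,w([90,-68,66])/1000),"leaf tab",proj(c,w([0,-134,56])/1000))
E
```

```text
[ 573.02092802 -292.98167024  147.10915566] [ 125.16795673 -111.75223473  147.10915566] [-27.0209901   17.12074185  12.69128356  85.58920117  -0.14361662
  68.81943576]
pin exp [209.10947354 217.11000505] pivot [204.81430198 146.682767  ] leaf tab [ 94.88517024 228.67653887]
```

View pics/w4.png

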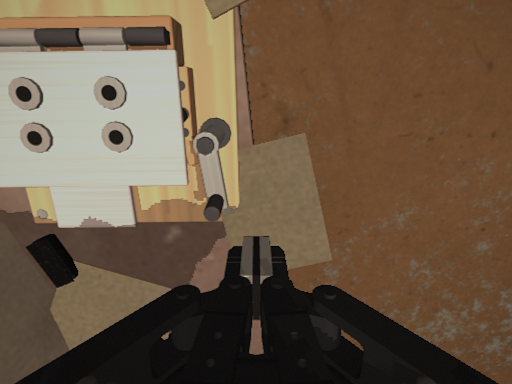

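Request:
play_rows --increments '[{"slide": [5, 2, 20], "angular": [0, 0, 0], "claw": -1}, {"slide": [0, 0, 20], "angular": [0, 0, 0], "claw": -1}, {"slide": [0, 0, 14], "angular": [0, 0, 0], "claw": -1}, {"slide": [0, 0, 0], "angular": [0, 0, 0], "claw": -1}]'

```text
time: 14.3
ee_pos: [0.5737, -0.2883, 0.0935]
tcp_rot: [-180.0, 0.1, 84.1]
wrist_force: [-0.3, 0.5, 0.1]
opening: -0.0001
grasp_force: 0.0
```

Request:
play_rows --increments '[{"slide": [0, -7, 0], "angular": [0, 0, 0], "claw": -1}, {"slide": [-1, -8, 0], "angular": [0, 0, 0], "claw": -1}, {"slide": [-2, -8, 0], "angular": [0, 0, 0], "claw": -1}, {"slide": [-2, -8, 0], "angular": [0, 0, 0], "claw": -1}, {"slide": [-1, -6, 0], "angular": [0, 0, 0], "claw": -1}]'

```text
time: 14.8
ee_pos: [0.5372, -0.2912, 0.0953]
tcp_rot: [179.9, 0.2, 84.1]
wrist_force: [1.5, 0.5, 0.3]
opening: 0.0002
grasp_force: 0.3
```

Request:
play_rows --increments '[{"slide": [2, -8, 0], "angular": [0, 0, 0], "claw": -1}, {"slide": [6, -8, 0], "angular": [0, 0, 0], "claw": -1}, {"slide": [5, -8, 0], "angular": [0, 0, 0], "claw": -1}, {"slide": [0, 0, 0], "angular": [0, 0, 0], "claw": -1}]'

```text
time: 15.2
ee_pos: [0.5145, -0.2745, 0.0948]
tcp_rot: [179.9, 0.2, 84.1]
wrist_force: [1.0, 0.5, 0.8]
opening: -0.0002
grasp_force: 0.0
```

```bash
python3 - <<'E'
from plan import *
A=now();print(JR.T@(A[0]-Jt),bot.get_obs()["wrist_force"])
E
```

```text
[ 65.05117108 -99.40848001  94.78197389] [0.99135754 0.5154684  0.78252749]
```

Now push +y to finish the turn.

Request:
play_rows --increments '[{"slide": [4, -3, 0], "angular": [0, 0, 0], "claw": -1}, {"slide": [3, -2, 0], "angular": [0, 0, 0], "claw": -1}, {"slide": [2, 0, 0], "angular": [0, 0, 0], "claw": -1}, {"slide": [0, 0, 0], "angular": [0, 0, 0], "claw": -1}]'

```text
time: 15.6
ee_pos: [0.5114, -0.2656, 0.0946]
tcp_rot: [179.9, 0.2, 84.1]
wrist_force: [-1.4, -0.7, -0.6]
opening: -0.0002
grasp_force: 0.0
```

Request:
play_rows --increments '[{"slide": [-10, 0, 0], "angular": [0, 0, 0], "claw": -1}, {"slide": [-15, 0, 0], "angular": [0, 0, 0], "claw": -1}, {"slide": [-10, 0, -30], "angular": [0, 0, 0], "claw": -1}, {"slide": [0, 0, -45], "angular": [0, 0, 0], "claw": -1}, {"slide": [-30, 0, -30], "angular": [0, 0, 0], "claw": -1}, {"slide": [-40, 0, 0], "angular": [0, 0, 0], "claw": -1}, {"slide": [0, 0, 0], "angular": [0, 0, 0], "claw": -1}, {"slide": [0, 0, 0], "angular": [0, 0, 0], "claw": -1}]'

```text
time: 16.4
ee_pos: [0.4998, -0.3718, 0.1993]
tcp_rot: [180.0, 0.2, 84.0]
wrist_force: [-0.1, -0.0, 0.3]
opening: 0.0001
grasp_force: 0.0
```

```bash
python3 - <<'E'
from plan import *
A=now();print(JR.T@(A[0]-Jt),bot.get_obs()["wrist_force"])
c=bot.camera_info("wrist");im=bot.camera("wrist");cv2.imwrite("pics/w5.png",im[:,:,::-1])
for a in(0,.8,1.2,1.4,1.6):print(a,proj(c,w([90-40*np.sin(a),-68-40*np.cos(a),91])/1000))
print("piv",proj(c,w([90,-68,68])/1000))
g=cv2.cvtColor(im,cv2.COLOR_RGB2GRAY)
n,l,s,ce=cv2.connectedComponentsWithStats((g<75).astype(np.uint8))
for i in range(1,n):
    if 40<s[i,4]<3000: print(s[i].tolist(),ce[i].round().tolist())
E
```

```text
[  60.54107565 -197.69047835  199.32320359] [-0.05790265 -0.01303516  0.26417946]
0 [298.38973461  74.76809193]
0.8 [257.76508024  56.18516494]
1.2 [245.13013416  34.82343903]
1.4 [241.79707569  22.11607414]
1.6 [240.74451726   8.62784735]
piv [296.64986653  17.58588896]
[208, 5, 13, 14, 138] [214.0, 11.0]
[134, 6, 13, 14, 137] [140.0, 13.0]
[236, 15, 15, 21, 112] [243.0, 29.0]
[275, 28, 29, 16, 208] [287.0, 35.0]
[500, 36, 6, 9, 41] [502.0, 40.0]
[106, 137, 44, 51, 1191] [129.0, 161.0]
```

Request:
play_rows --increments '[{"slide": [40, 0, 0], "angular": [0, 0, 0], "claw": -1}, {"slide": [30, 0, 30], "angular": [0, 0, 0], "claw": -1}, {"slide": [0, 0, 45], "angular": [0, 0, 0], "claw": -1}, {"slide": [0, 0, 30], "angular": [0, 0, 0], "claw": -1}, {"slide": [10, 0, 0], "angular": [0, 0, 0], "claw": -1}, {"slide": [13, 0, 0], "angular": [0, 0, 0], "claw": -1}, {"slide": [10, 0, 0], "angular": [0, 0, 0], "claw": -1}]'

```text
time: 17.15
ee_pos: [0.5121, -0.2669, 0.0969]
tcp_rot: [179.8, 0.2, 84.1]
wrist_force: [0.5, -0.4, -0.5]
opening: -0.0001
grasp_force: 0.0
```

Request:
play_rows --increments '[{"slide": [3, 0, 0], "angular": [0, 0, 0], "claw": -1}, {"slide": [2, 0, 0], "angular": [0, 0, 0], "claw": -1}, {"slide": [2, 0, 0], "angular": [0, 0, 0], "claw": -1}, {"slide": [0, 0, 0], "angular": [0, 0, 0], "claw": -1}]'

```text
time: 17.55
ee_pos: [0.5121, -0.2611, 0.0951]
tcp_rot: [179.9, 0.2, 84.1]
wrist_force: [0.8, -1.3, 0.2]
opening: 0.0002
grasp_force: 0.4
```

Request:
play_rows --increments '[{"slide": [-10, 0, 0], "angular": [0, 0, 0], "claw": -1}, {"slide": [-20, 0, 0], "angular": [0, 0, 0], "claw": -1}, {"slide": [-10, 0, -30], "angular": [0, 0, 0], "claw": -1}, {"slide": [0, 0, -45], "angular": [0, 0, 0], "claw": -1}, {"slide": [-30, 0, -30], "angular": [0, 0, 0], "claw": -1}, {"slide": [-45, 0, 0], "angular": [0, 0, 0], "claw": -1}, {"slide": [0, 0, 0], "angular": [0, 0, 0], "claw": -1}, {"slide": [0, 0, 0], "angular": [0, 0, 0], "claw": -1}]'

```text
time: 18.35
ee_pos: [0.4992, -0.3764, 0.1992]
tcp_rot: [180.0, 0.1, 84.0]
wrist_force: [0.1, 0.2, -1.6]
opening: 0.0
grasp_force: 0.0
```

```bash
python3 - <<'E'
from plan import *
A=now();print(JR.T@(A[0]-Jt))
c=bot.camera_info("wrist");im=bot.camera("wrist");cv2.imwrite("pics/w6.png",im[:,:,::-1])
for a in(.8,1.2,1.4,1.6):print(a,proj(c,w([90-40*np.sin(a),-68-40*np.cos(a),91])/1000),proj(c,w([90-40*np.sin(a),-68-40*np.cos(a),66])/1000))
g=cv2.cvtColor(im,cv2.COLOR_RGB2GRAY)
n,l,s,ce=cv2.connectedComponentsWithStats((g<75).astype(np.uint8))
for i in range(1,n):
    if 40<s[i,4]<3000: print(s[i].tolist(),ce[i].round().tolist())
t=bot.camera("top");ct=bot.camera_info("top");print("top tab",t[[int(proj(ct,w([0,-125,56])/1000)[1])],[int(proj(ct,w([0,-125,56])/1000)[0])]])
print(bot.job_done())
E
```

```text
[  60.37187054 -202.3344781   199.15686955]
0.8 [258.00976087  48.8786957 ] [257.82092125  52.42410243]
1.2 [245.28364513  27.20088937] [246.39595262  33.03514159]
1.4 [241.9272152  14.3027688] [243.3995219   21.53745561]
1.6 [240.8687123    0.60970567] [242.46881706   9.3625177 ]
[133, 0, 13, 13, 139] [139.0, 6.0]
[208, 0, 12, 12, 124] [214.0, 5.0]
[235, 1, 16, 23, 134] [243.0, 16.0]
[271, 21, 33, 17, 273] [287.0, 28.0]
[106, 132, 44, 52, 1207] [129.0, 157.0]
top tab [[218 227 220]]
the job is handed in; nothing more can be done
None
```

I handed the job in after about 18 s of the 72 s allowed. By my measurements the block is home against the spine, the leaf is flat on its stop over it, and the button is turned to roughly 1.4–1.5 rad. The hand-in call returned no verdict.

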